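# Pull the mesh filter from the extraction filter box and hold it over the dust tray

### The arm

A 6-joint arm with a two-finger parallel gripper is mounted at the origin on the work surface. World frame = base frame: x ahead of the robot, y to its left, z up, the work surface at z = 0. Lengths are in mm, angles in rad, forces in N, time in s.
With the tool pointing down it reaches from about 275 to 1000 mm from the base axis. Payload 8.4 kg.
Tool frame: the origin (TCP) lies at the very end of the fingers, on their centre line; the grasp point (between the pads) lies 19 mm behind it; z points along the fingers, y is the line along which they close (so a half turn about z gives the same grasp; the last joint's range is limited). The gripper opens to 85 mm and grips with 20 to 120 N. Pads are 22 mm wide; open, the fingers measure 114 mm over their backs; the gripper's body (76 mm by 85 mm) begins 54 mm behind the grasp point. The pads swing forward as they close: fully open they stand 13 mm farther back than shut.
Start: joints at [1.249, 0.353, 1.633, -0, 1.155, -0.002], TCP at [196.484, 593.314, 231.281] pointing down, gripper open.
Joint ranges: [-2.63, 2.63], [-0.92, 2.1], [0.06, 2.66], [-1.3, 4.44], [0, 2.69], [-3.02, 3.02]. Speed limits (rad/s): [2.22, 2.22, 2.79, 3.14, 3.14, 3.14].

### API

Orientations are given as [roll, pitch, yaw] about the fixed x, y, z axes, in that order (R = Rz(yaw) Ry(pitch) Rx(roll)).
In Python, from rig import r, vision gives the robot as it stands. The module is installed in compiled form; this text tells all that it offers.
- The arm moves only by the tool play_rows, never from a script. Its argument "steps" is a list of rows, each an object with "delta_pos": the shift along the tool's x, y, z in cm, a list of three; "yaw": the turn about the tool's z in rad; "jaw": the opening in per cent of the stroke, from 0 (shut) to 100 (fully open). A call has exactly 8 rows; each row is the pose to reach, as a shift and turn from the pose commanded when the call began, along the tool's axes at that moment; what a row does not reach only later rows make up. A row lasts 1/10 s, in which the tool goes at most 50 mm and 8.59 degrees, less where a joint would pass 70% of its speed; a pose out of reach is approached as far as the arm can. A call with a gripper value outside its range is refused whole. The fingers move at their own pace and stop on an object; "grip_force" is the grip in N (left out, the last holds). Time passes only in rows, so rows that repeat a pose let the fingers close, or fill a call up. It gives the time, the measured TCP pose, the force, the opening and the grip force at its end, in the units of the state.
- r.sense(): the state, without advancing time (a new reading comes with each control period).
- vision.grab_frame(name): name is "scene" or "top" or "wrist"; returns (picture, depth): 480x640x3 uint8, red, green, blue; 480x640 float32, mm along the optical axis (not along the pixel's ray), 0 where there is no reading.
- vision.calibration(name): a dict with "mtx" (3x3 intrinsics, pixels), "extrinsics" (4x4, takes a point from camera to world coordinates). Camera axes: x right, y down, z forward; pixel columns grow to the right and rows downward; lengths in mm; the calibration is good to about 2 mm. The wrist camera is an equidistant fisheye: a pixel r from the principal point sees the ray r / f radians off the axis. A picture is of the moment at which its call begins: read the wrist's pose just before it. calibration takes no time and is no camera call; for the wrist camera it gives the pose at the moment of the call.
- r.sign_off(): hands the job in; it is judged then, once.
Trained networks look in the newest picture that a camera, given by its name, has taken for a name from the list of things; names that differ only in an ending like _2 or _b are one class to them, and where a whole thing is asked for, a point or a joint stands for the part that bears it (a point fixed in the world has none). Each returns a list of dicts, best first, with "conf" (0 to 1); they miss things now and then, are a little off and sometimes report something else, mostly with a low value. They report only what shows in the picture. A call takes as long as a camera call.
- vision.cut_out(camera, thing): "region" (480x640 bool, what is visible of it) and "uv" ([column, row] in pixels, amid what is visible of it).
- vision.landmark_of(camera, thing): "uv" ([column, row] in pixels: a listed point, or the origin of a listed thing).
The state is a dict: "clock": time; "qpos": joint angles; "qvel": joint speeds; "joint_efforts": joint torques, N m; "eef_pos": TCP position; "tcp_rot": TCP orientation; "contact_force": force on the tool from outside, world axes, zero at the start; "wrist_torque": the same for the moment, N m; "opening": opening from 0.0 (shut) to 1.0 (fully open); "grasp_force": force on a finger pad.
Only numpy, scipy, OpenCV 4.12 (cv2) and the standard library are available. Lean on these libraries where they do the work, as an engineer would, in place of code of your own. Each camera call takes 0.05 s, during which the arm holds its last target. There are 200 camera calls.

### The job

Swing the cover flap of the duct filter box right back until it rests open by itself, then draw the mesh filter plate hidden beneath it straight up out of its guides and carry it to the empty steel tray. Finish while still holding it: upright and still, the whole plate over the tray with its lower edge about a hand's breadth above the tray and touching nothing, so that any loose grit falls in. Take the filter with a light grip, its thin frame bends if it is gripped with more than about 45 N; leave the flap open and do not shift the tray or the other things on the bench.

Things in the scene. Friction and masses are not known exactly. Their poses are not given: they have to be found in the camera images.
- filterbox: duct filter box of galvanised sheet, fixed to the bench: 150 (its x, along the duct) x 176 (y) x 165 high, walls 3 mm. Origin: centre of its underside on the bench, z up. A bell-mouth inlet 150 across reaches 66 mm out of its -x face, a grey duct fan (up to 185 above the bench) 215 mm out of its +x face. The filter stands inside, across the duct, 10 mm to -x of the box's centre
- flap (a joint): angle of the cover flap, a 3 mm steel sheet (158 x 182 mm, 0.35 kg) closing the box's top: 0 shut, grows as its free -x edge swings up and back to +x, stop at 1.95. Not latched; let go below about 1.5 it falls shut, beyond that it falls back onto its stop and stands there behind the filter, leaning away to +x
- flap_hinge (a point): hinge line of the flap at the box's +x top edge, mid-width, 165 mm above the bench; the line runs along the box's y
- flap_grip (a point): middle of the flap's bow handle: round bar 10 mm thick, 90 mm long, parallel to the hinge line, 145 mm from it along the flap, its centre 39 mm above the hinge and 35 mm off the flap's outer face (204 mm above the bench when shut), the space round the bar free between its two end legs; the flap's free edge is 13 mm beyond the bar
- filter_mid (a point): centre of the filter plate, hidden under the flap at the start: steel mesh in a thin aluminium frame, 16 thick (its x) x 164 wide (y) x 108 tall (z), about 0.3 kg, standing on the box's floor 3 mm above the bench, axes parallel to the box's, between guide strips on the box's side walls (3 mm play each way). The frame bends if gripped with over 45 N
- filter_handle (a point): middle of the bar of the flat bow handle on the filter's top edge, 87 mm above filter_mid: bar 8 thick (plate's x) x 10 tall x 80 long (plate's y), 28 mm free between bar and frame; in place 144 mm above the bench, 21 mm below the box's rim. Pinch it across its 8 mm; lifting the plate clear of the rim takes 162 mm
- filter_foot_l (a point): lower corner of the filter plate at its +y end, on its underside (54 mm below and 82 mm to +y of filter_mid)
- filter_foot_r (a point): lower corner of the filter plate at its -y end, on its underside (54 mm below and 82 mm to -y of filter_mid)
- tray: empty shallow steel tray, loose, 0.9 kg, 260 (its x) x 240 (its y) x 36 high (rim bead up to 40). Origin: centre of its underside; z up. It stands left or right of the filter box
- grinder: angle grinder lying on the bench with its disc upward, about 260 long, 135 wide over disc and guard (side handle reaches 155 mm to its +y), 80 high. Origin on the bench below its front part
- discs: stack of black cutting discs, 125 across, 18 high; origin: centre of its underside
- spraycan: grey spray can, 66 across, 180 high; origin: centre of its underside

How it is judged:
By the outcome, as a careful person would: the job done as asked, in the order asked, and still so for the second after the job is handed in, while the arm keeps its last pose, push and grip.
It also fails if it takes over 58 s, if anything falls off the work surface, if the arm or the gripper's body presses on something with over 40 N, if the wrist force passes 120 N, or if a joint passes its speed limit or range.

## Working session

There is one attempt and no reset: what is moved stays moved. The work goes in short steps, Python scripts to look and compute and a tool call to move; the robot and the scene stay as the last step left them, time stands still between calls to the robot, and variables do not carry over. Pictures are saved under pics/ and viewed, at most 10 in all, crops included, and the job is handed in when it is done.

Besides the shell and the picture viewer there is one more tool, called after "Request:" by a JSON object that holds its "fn" and its "kwargs". play_rows: Moves the arm, as the interface text tells. Its arguments: {"type":"object","properties":{"steps":{"type":"array"},"grip_force":{"type":"number"}},"required":["steps"]}

```bash
mkdir -p pics; cat > h.py <<'E'
import numpy as np, cv2
from rig import r, vision
from scipy.spatial.transform import Rotation as R
def px2w(cam,uv,depth):
    c=vision.calibration(cam); K=np.array(c["mtx"]);T=np.array(c["extrinsics"])
    u,v=uv; p=np.array([(u-K[0,2])/K[0,0]*depth,(v-K[1,2])/K[1,1]*depth,depth,1])
    return (T@p)[:3]
def atz(cam,uv,z):
    c=vision.calibration(cam); T=np.array(c["extrinsics"])
    p=px2w(cam,uv,1000.); o=T[:3,3]; return o+(p-o)*(z-o[2])/(p[2]-o[2])
def cloud(cam,d):
    c=vision.calibration(cam); K=np.array(c["mtx"]);T=np.array(c["extrinsics"])
    v,u=np.mgrid[:480,:640]
    P=np.stack([(u-K[0,2])/K[0,0]*d,(v-K[1,2])/K[1,1]*d,d],-1)
    return P@T[:3,:3].T+T[:3,3]
E
python3 - <<'E'
from h import *
np.set_printoptions(precision=1,suppress=True)
s=r.sense();print(s["eef_pos"],s["tcp_rot"],s["opening"])
ims=[]
for cam in("top","scene"):
    im,d=vision.grab_frame(cam); np.savez(f"{cam}.npz",im=im,d=d)
    cv2.imwrite(f"pics/{cam}0.png",im[...,::-1])
    P=cloud(cam,d)
    for t,z in(("filterbox",0),("tray",0),("grinder",0),("discs",0),("spraycan",0),("flap_grip",204),("flap_hinge",165)):
        for o in vision.landmark_of(cam,t)[:2]:
            u,v=o["uv"]; print(cam,t,np.array(o["uv"]),round(o["conf"],2),"atz",atz(cam,o["uv"],z),"depth",P[int(v),int(u)],d[int(v),int(u)])
    for t in("tray","flap"):
        o=vision.cut_out(cam,t)[:1]
        if o:
            q=P[o[0]["region"]&(d>0)]; print(t,len(q),cv2.minAreaRect(q[:,:2].astype(np.float32)),np.percentile(q,[2,50,98],axis=0))
E
```

```text
[196.3 592.8 230.6] [-3.1 -0.   2.8] 0.9982302761659712
top filterbox [121.9 293.7] 0.17 atz [354.4 530.4   0. ] depth [354.4 526.   20.4] 1592.7786
top tray [393.7 253.7] 0.72 atz [ 475.3 -207.5    0. ] depth [ 477.  -205.4    1.5] 1634.8986
top grinder [514.8 242. ] 0.73 atz [ 513.1 -542.3    0. ] depth [ 498.8 -515.9   75.1] 1566.7169
top discs [124.3 291.9] 0.62 atz [359.4 524.3   0. ] depth [359.9 518.6  19.8] 1594.3992
top discs [130.  202.8] 0.28 atz [608.5 528.7   0. ] depth [591.1 502.2  78.6] 1582.6825
top spraycan [126.8 201.4] 0.63 atz [612.4 538.    0. ] depth [588.2 505.5 100.4] 1560.7438
top spraycan [397.  256.2] 0.41 atz [ 468.5 -216.5    0. ] depth [ 468.8 -216.3    1.8] 1632.873
top flap_grip [239.1 261.7] 0.81 atz [416.4 186.7 204. ] depth [417.6 186.6 207.1] 1421.9381
top flap_grip [515.7 242.5] 0.49 atz [ 473.1 -478.4  204. ] depth [ 498.9 -518.7   74.8] 1566.978
top flap_hinge [247.2 209. ] 0.58 atz [555.8 177.9 165. ] depth [554.7 177.8 169.6] 1485.9535
tray 8822 ((476.3958740234375, -217.96798706054688), (274.22674560546875, 255.62350463867188), 12.1963062286
[... 573 characters left out ...]
 atz [360.9 529.6   0. ] depth [374.8 525.6  17.7] 1634.7258
scene spraycan [517.7 349.9] 0.79 atz [610.1 533.4   0. ] depth [644.9 523.2  49.5] 1433.2317
scene flap_grip [413.6 217.1] 0.73 atz [414.3 197.6 204. ] depth [415.8 196.2 205.3] 1542.9001
scene flap_hinge [396.8 263.5] 0.98 atz [557.1 186.8 165. ] depth [560.  185.  169.3] 1475.4282
tray 5939 ((452.12884521484375, -225.4371337890625), (316.0147399902344, 259.45013427734375), 12.070711135864258) [[ 328.6 -344.5   -2.6]
 [ 468.3 -219.5    4.9]
 [ 615.   -85.8   41.5]]
flap 3224 ((376.39306640625, 167.95550537109375), (231.43226623535156, 381.3786315917969), 85.49609375) [[402.   96.3 161.5]
 [481.9 187.4 169.5]
 [562.  272.5 207.3]]
```

View pics/top0.png

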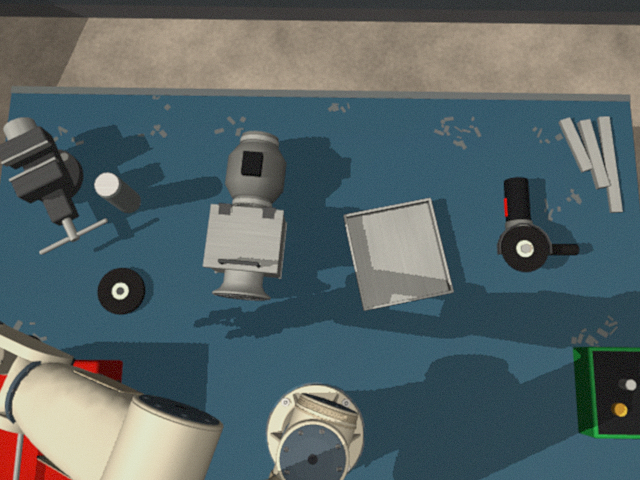

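View pics/scene0.png

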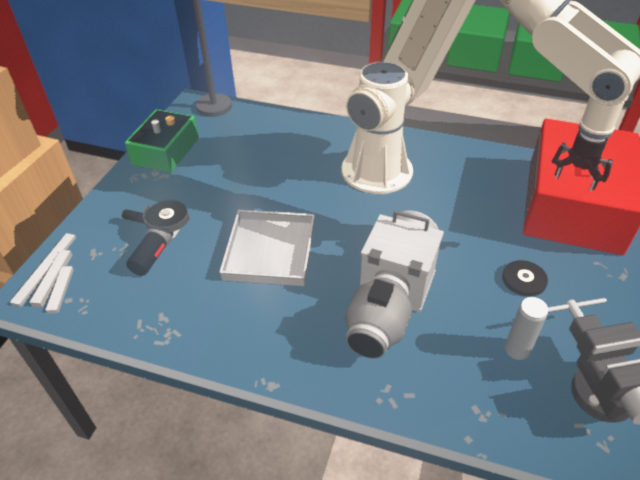

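The top view shows the box flap around (243,240), with its bow handle at (240,262), and the tray at (398,253). The arm is at the left over the red bin. The scene view agrees. Next I need a finer box and handle pose from depth.

```bash
python3 - <<'E'
from h import *
np.set_printoptions(precision=2,suppress=True)
for cam in("top","scene"):
    d=np.load(f"{cam}.npz")["d"]; P=cloud(cam,d).reshape(-1,3)
    m=(abs(P[:,0]-480)<110)&(abs(P[:,1]-185)<115)&(d.ravel()>0)
    Q=P[m]
    f=Q[(Q[:,2]>163)&(Q[:,2]<175)&(Q[:,0]<575)][:,:2].astype(np.float32)
    print(cam,"flap",len(f),np.percentile(f,[1,50,99],axis=0).ravel(),cv2.minAreaRect(f))
    b=Q[(Q[:,2]>196)&(Q[:,0]<450)]
    c=b.mean(0);w,v=np.linalg.eigh(np.cov((b-c)[:,:2].T)); print("bar",len(b),c,np.percentile(b,[1,99],axis=0).ravel(),v[:,1])
    # side edges of flap: regress y-extents per x
    xs=np.arange(425,550,8);e=[(x,*np.percentile(f[abs(f[:,0]-x)<4][:,1],[2,98])) for x in xs];e=np.array(e)
    print("edge slopes",np.polyfit(e[:,0],e[:,1],1),np.polyfit(e[:,0],e[:,2],1))
    T=P[(abs(P[:,0]-475)<170)&(abs(P[:,1]+217)<160)&(P[:,2]>25)&(P[:,2]<50)][:,:2].astype(np.float32);print("trayrim",cv2.minAreaRect(T))
s=r.sense();print(s["eef_pos"],s["tcp_rot"],s["clock"])
E
```

```text
top flap 4213 [399.88  92.96 482.74 182.49 562.19 273.86] ((483.27252197265625, 183.43869018554688), (183.31539916992188, 164.49403381347656), 85.67250061035156)
bar 175 [414.36 188.81 207.65] [407.01 140.59 199.73 422.23 237.14 215.45] [0.08 1.  ]
edge slopes [ -0.06 126.85] [ -0.08 311.43]
trayrim ((471.0050048828125, -214.52513122558594), (265.6673583984375, 246.12240600585938), 12.347115516662598)
scene flap 2965 [402.33  93.28 488.3  186.28 566.73 274.84] ((482.69793701171875, 183.80587768554688), (183.2411651611328, 170.92393493652344), 85.69013214111328)
bar 147 [417.4  190.   206.48] [408.5  140.72 196.98 426.68 238.01 214.06] [0.09 1.  ]
edge slopes [ -0.09 141.43] [ -0.09 313.49]
trayrim ((471.21820068359375, -214.34332275390625), (273.4934997558594, 245.71714782714844), 12.346692085266113)
[196.46 593.32 231.29] [-3.14 -0.    2.82] 1.0
```

Request:
{"fn": "play_rows", "kwargs": {"steps": [{"delta_pos":[-4.2,-3.9,-4.0],"yaw":0.14,"jaw":50},{"delta_pos":[-8.4,-7.8,-4.0],"yaw":0.28,"jaw":50},{"delta_pos":[-12.6,-11.7,-4.0],"yaw":0.42,"jaw":50},{"delta_pos":[-16.8,-15.6,-4.0],"yaw":0.56,"jaw":50},{"delta_pos":[-21,-19.5,-4.0],"yaw":0.7,"jaw":50},{"delta_pos":[-25,-23.4,-4.0],"yaw":0.84,"jaw":50},{"delta_pos":[-28,-27,-4.0],"yaw":0.98,"jaw":50},{"delta_pos":[-30,-28.5,-4.0],"yaw":1.12,"jaw":50}], "grip_force": 25}}

```text
clock: 1.8
eef_pos: [380.9, 247.3, 271.6]
tcp_rot: [3.141, -0.0, 1.696]
contact_force: [1.1, 0.1, -0.1]
opening: 0.501
grasp_force: 0.0
```

```bash
cat >> h.py <<'E'
def delta(p,yaw):
    s=r.sense(); M=R.from_euler("xyz",s["tcp_rot"]).as_matrix()
    d=M.T@(np.array(p)-s["eef_pos"])/10
    dy=(s["tcp_rot"][2]-yaw+np.pi)%(2*np.pi)-np.pi
    print("now",np.round(s["eef_pos"],1),np.round(s["tcp_rot"],3),"clock",s["clock"],"F",np.round(s["contact_force"],1),"open",round(s["opening"],3),"grip",s["grasp_force"]); print("delta cm",np.round(d,2),"yaw",round(dy,3))
E
python3 -c "
from h import *
delta([416,189.5,270],1.493)"
```

```text
now [380.9 247.3 271.6] [ 3.141 -0.     1.696] clock 1.8 F [ 1.1  0.1 -0.1] open 0.501 grip 0.0
delta cm [-6.18  2.76  0.16] yaw 0.203
```

Request:
{"fn": "play_rows", "kwargs": {"steps": [{"delta_pos":[-3,1.4,0],"yaw":0.1,"jaw":50},{"delta_pos":[-6.2,2.8,0],"yaw":0.2,"jaw":50},{"delta_pos":[-6.2,2.8,0],"yaw":0.203,"jaw":50},{"delta_pos":[-6.2,2.8,0],"yaw":0.203,"jaw":50},{"delta_pos":[-6.2,2.8,0],"yaw":0.203,"jaw":50},{"delta_pos":[-6.2,2.8,0],"yaw":0.203,"jaw":50},{"delta_pos":[-6.2,2.8,0],"yaw":0.203,"jaw":50},{"delta_pos":[-6.2,2.8,0],"yaw":0.203,"jaw":50}]}}

```text
clock: 2.6
eef_pos: [416.1, 191.9, 271.2]
tcp_rot: [-3.142, 0.0, 1.5]
contact_force: [-0.3, -0.6, 0.4]
opening: 0.497
grasp_force: 0.0
```

```bash
python3 - <<'E'
from h import *
np.set_printoptions(precision=2,suppress=True)
delta([416,189.5,190],1.493)
c=vision.calibration("wrist");K=np.array(c["mtx"]);T=np.array(c["extrinsics"])
im,d=vision.grab_frame("wrist"); cv2.imwrite("pics/w1.png",im[...,::-1])
def ray(uv):
    x=(uv[0]-K[0,2])/K[0,0];y=(uv[1]-K[1,2])/K[1,1];t=np.hypot(x,y)
    return T[:3,:3]@np.array([np.sin(t)*x/t,np.sin(t)*y/t,np.cos(t)])
for n,z in(("flap_grip",204),("flap_hinge",165)):
    for o in vision.landmark_of("wrist",n)[:1]:
        g=ray(o["uv"]);print(n,o["uv"],o["conf"],T[:3,3]+g*(z-T[2,3])/g[2])
# bar cloud from depth
v,u=np.mgrid[:480,:640];x=(u-K[0,2])/K[0,0];y=(v-K[1,2])/K[1,1];t=np.hypot(x,y)+1e-9
P=np.stack([np.tan(t)*x/t*d,np.tan(t)*y/t*d,d],-1)@T[:3,:3].T+T[:3,3]
m=(d>0)&(t<1.3)&(abs(P[...,0]-416)<40)&(abs(P[...,1]-190)<60)&(P[...,2]>196)&(P[...,2]<215)
b=P[m];print(len(b));
if len(b):print(b.mean(0),np.percentile(b,[1,50,99],axis=0))
E
```

```text
now [416.1 191.9 271.2] [-3.14  0.    1.5 ] clock 2.6 F [-0.3 -0.6  0.4] open 0.497 grip 0.0
delta cm [-0.24  0.01  8.12] yaw 0.007
flap_grip [320.8, 249.4] 0.56 [416.5  189.09 204.  ]
flap_hinge [507.8, 234.5] 0.87 [558.76 176.17 165.  ]
2594
[415.68 193.36 206.87] [[408.12 143.02 202.87]
 [415.72 194.78 207.18]
 [422.75 237.95 209.1 ]]
```

View pics/w1.png

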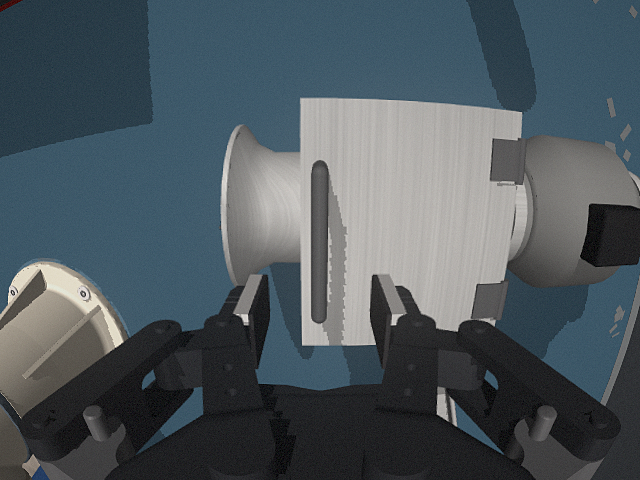

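The wrist view shows the bar at (319,243), centred between the fingers. I'll go down and pinch it.

Request:
{"fn": "play_rows", "kwargs": {"steps": [{"delta_pos":[-0.2,0,2.5],"yaw":0.007,"jaw":50},{"delta_pos":[-0.2,0,5],"yaw":0.007,"jaw":50},{"delta_pos":[-0.2,0,7],"yaw":0.007,"jaw":50},{"delta_pos":[-0.2,0,8.1],"yaw":0.007,"jaw":50},{"delta_pos":[-0.2,0,8.1],"yaw":0.007,"jaw":30},{"delta_pos":[-0.2,0,8.1],"yaw":0.007,"jaw":0},{"delta_pos":[-0.2,0,8.1],"yaw":0.007,"jaw":0},{"delta_pos":[-0.2,0,8.1],"yaw":0.007,"jaw":0}], "grip_force": 25}}

```text
clock: 3.55
eef_pos: [415.7, 189.7, 191.0]
tcp_rot: [-3.141, -0.001, 1.492]
contact_force: [-5.0, 2.7, 0.9]
opening: 0.104
grasp_force: 25.6
```

```bash
python3 - <<'E'
from h import *
delta([416,189.5,190],1.493)
f=lambda t:np.array([-145*np.cos(t)+39*np.sin(t),145*np.sin(t)+39*np.cos(t)])/10
for t0,t1 in((0,.75),(.75,1.45),(1.45,1.75)):
    for k in range(1,9):
        d=f(t0+(t1-t0)*k/8)-f(t0); print([0,round(d[0],2),round(-d[1],2)],end=" ")
    print()
E
```

```text
now [415.7 189.7 191. ] [-3.141e+00 -1.000e-03  1.492e+00] clock 3.55 F [-5.   2.7  0.9] open 0.104 grip 25.58993697166443
delta cm [-0.01  0.03  0.1 ] yaw -0.001
[0, np.float64(0.43), np.float64(-1.34)] [0, np.float64(0.98), np.float64(-2.63)] [0, np.float64(1.65), np.float64(-3.87)] [0, np.float64(2.44), np.float64(-5.04)] [0, np.float64(3.33), np.float64(-6.13)] [0, np.float64(4.31), np.float64(-7.13)] [0, np.float64(5.39), np.float64(-8.04)] [0, np.float64(6.55), np.float64(-8.84)] 
[0, np.float64(1.14), np.float64(-0.65)] [0, np.float64(2.34), np.float64(-1.19)] [0, np.float64(3.58), np.float64(-1.63)] [0, np.float64(4.85), np.float64(-1.95)] [0, np.float64(6.15), np.float64(-2.17)] [0, np.float64(7.45), np.float64(-2.27)] [0, np.float64(8.77), np.float64(-2.26)] [0, np.float64(10.08), np.float64(-2.13)] 
[0, np.float64(0.56), np.float64(0.09)] [0, np.float64(1.11), np.float64(0.2)] [0, np.float64(1.66), np.float64(0.33)] [0, np.float64(2.2), np.float64(0.48)] [0, np.float64(2.73), np.float64(0.66)] [0, np.float64(3.26), np.float64(0.85)] [0, np.float64(3.78), np.float64(1.06)] [0, np.float64(4.3), np.float64(1.29)]
```

Opening is 8.8 mm and grip 25 N, so the bar is held. Now I'll swing it along the arc.

Request:
{"fn": "play_rows", "kwargs": {"steps": [{"delta_pos":[0,0.43,-1.34],"yaw":0,"jaw":0},{"delta_pos":[0,0.98,-2.63],"yaw":0,"jaw":0},{"delta_pos":[0,1.65,-3.87],"yaw":0,"jaw":0},{"delta_pos":[0,2.44,-5.04],"yaw":0,"jaw":0},{"delta_pos":[0,3.33,-6.13],"yaw":0,"jaw":0},{"delta_pos":[0,4.31,-7.13],"yaw":0,"jaw":0},{"delta_pos":[0,5.39,-8.04],"yaw":0,"jaw":0},{"delta_pos":[0,6.55,-8.84],"yaw":0,"jaw":0}]}}

```text
clock: 4.35
eef_pos: [480.2, 184.7, 280.8]
tcp_rot: [-3.139, -0.001, 1.492]
contact_force: [-6.4, 0.6, 4.0]
opening: 0.104
grasp_force: 24.9
```

Request:
{"fn": "play_rows", "kwargs": {"steps": [{"delta_pos":[0,1.14,-0.65],"yaw":0,"jaw":0},{"delta_pos":[0,2.34,-1.19],"yaw":0,"jaw":0},{"delta_pos":[0,3.58,-1.63],"yaw":0,"jaw":0},{"delta_pos":[0,4.85,-1.95],"yaw":0,"jaw":0},{"delta_pos":[0,6.15,-2.17],"yaw":0,"jaw":0},{"delta_pos":[0,7.45,-2.27],"yaw":0,"jaw":0},{"delta_pos":[0,8.77,-2.26],"yaw":0,"jaw":0},{"delta_pos":[0,10.08,-2.13],"yaw":0,"jaw":0}]}}

```text
clock: 5.15
eef_pos: [583.4, 176.4, 299.9]
tcp_rot: [3.141, -0.001, 1.492]
contact_force: [-1.9, 5.5, -0.8]
opening: 0.101
grasp_force: 26.0
```

Request:
{"fn": "play_rows", "kwargs": {"steps": [{"delta_pos":[0,0.56,0.09],"yaw":0,"jaw":0},{"delta_pos":[0,1.11,0.2],"yaw":0,"jaw":0},{"delta_pos":[0,1.66,0.33],"yaw":0,"jaw":0},{"delta_pos":[0,2.2,0.48],"yaw":0,"jaw":0},{"delta_pos":[0,2.73,0.66],"yaw":0,"jaw":0},{"delta_pos":[0,3.26,0.85],"yaw":0,"jaw":0},{"delta_pos":[0,3.78,1.06],"yaw":0,"jaw":0},{"delta_pos":[0,4.3,1.29],"yaw":0,"jaw":0}]}}

```text
clock: 5.95
eef_pos: [625.2, 172.8, 286.7]
tcp_rot: [-3.141, 0.0, 1.492]
contact_force: [1.9, 4.7, 3.4]
opening: 0.103
grasp_force: 26.5
```

Request:
{"fn": "play_rows", "kwargs": {"steps": [{"delta_pos":[0,0,0],"yaw":0,"jaw":26},{"delta_pos":[0,0,0],"yaw":0,"jaw":26},{"delta_pos":[0,0,-0.6],"yaw":0,"jaw":26},{"delta_pos":[0,0,-1.5],"yaw":0,"jaw":26},{"delta_pos":[0,0,-3],"yaw":0,"jaw":26},{"delta_pos":[0,0,-5],"yaw":0,"jaw":26},{"delta_pos":[0,0,-7.5],"yaw":0,"jaw":26},{"delta_pos":[0,0,-10],"yaw":0,"jaw":26}]}}

```text
clock: 6.75
eef_pos: [624.8, 172.8, 389.6]
tcp_rot: [3.141, -0.0, 1.492]
contact_force: [0.1, 0.3, 0.2]
opening: 0.26
grasp_force: 0.0
```

```bash
python3 - <<'E'
from h import *
delta([476,184.6,386],1.493)
im,d=vision.grab_frame("scene");cv2.imwrite("pics/s2.png",im[...,::-1])
for o in vision.landmark_of("scene","flap_grip")[:1]:
    u,v=o["uv"];print(o["uv"],o["conf"],cloud("scene",d)[int(v),int(u)])
E
```

```text
now [624.8 172.8 389.6] [ 3.141 -0.     1.492] clock 6.75 F [0.1 0.3 0.2] open 0.26 grip 0.0
delta cm [  0.   -14.92   0.35] yaw -0.001
[383.9, 256.4] 0.94 [651.78075324 165.40465543 283.99743968]
```

View pics/s2.png

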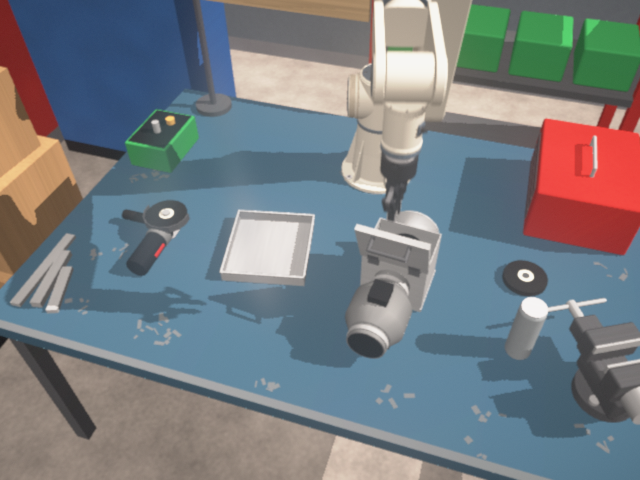

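The scene view shows the flap standing open at (395,243). Its bar measures (652, 284), which is the stop pose. Next I'll move above the filter.

Request:
{"fn": "play_rows", "kwargs": {"steps": [{"delta_pos":[0,-4,0],"yaw":0,"jaw":45},{"delta_pos":[0,-8,0],"yaw":0,"jaw":45},{"delta_pos":[0,-12,1],"yaw":0,"jaw":45},{"delta_pos":[0,-14.9,4],"yaw":0,"jaw":45},{"delta_pos":[0,-14.9,8],"yaw":0,"jaw":45},{"delta_pos":[0,-14.9,12],"yaw":0,"jaw":45},{"delta_pos":[0,-14.9,15],"yaw":0,"jaw":45},{"delta_pos":[0,-14.9,15],"yaw":0,"jaw":45}]}}

```text
clock: 7.65
eef_pos: [473.7, 183.7, 233.9]
tcp_rot: [-3.136, 0.003, 1.492]
contact_force: [-0.3, -0.9, -0.2]
opening: 0.451
grasp_force: 0.0
```

```bash
python3 - <<'E'
from h import *
np.set_printoptions(precision=2,suppress=True)
delta([476,184.6,127],1.493)
c=vision.calibration("wrist");K=np.array(c["mtx"]);T=np.array(c["extrinsics"])
im,d=vision.grab_frame("wrist"); cv2.imwrite("pics/w2.png",im[...,::-1])
x=np.array([0,0])
for o in vision.landmark_of("wrist","filter_handle")[:2]:
    a=(o["uv"][0]-K[0,2])/K[0,0];b=(o["uv"][1]-K[1,2])/K[1,1];t=np.hypot(a,b)
    g=T[:3,:3]@np.array([np.sin(t)*a/t,np.sin(t)*b/t,np.cos(t)]);print(o["uv"],o["conf"],T[:3,3]+g*(144-T[2,3])/g[2])
v,u=np.mgrid[:480,:640];x=(u-K[0,2])/K[0,0];y=(v-K[1,2])/K[1,1];t=np.hypot(x,y)+1e-9
P=np.stack([np.tan(t)*x/t*d,np.tan(t)*y/t*d,d],-1)@T[:3,:3].T+T[:3,3]
m=(d>0)&(t<1.3)&(abs(P[...,0]-476)<40)&(abs(P[...,1]-185)<60)&(P[...,2]>137)&(P[...,2]<158)
b=P[m];print(len(b))
if len(b):
    print(b.mean(0),np.percentile(b,[1,50,99],axis=0)); print(cv2.minAreaRect(b[:,:2].astype(np.float32)))
E
```

```text
now [473.7 183.7 233.9] [-3.14  0.    1.49] clock 7.65 F [-0.3 -0.9 -0.2] open 0.451 grip 0.0
delta cm [ 0.14  0.28 10.68] yaw -0.001
[324.2, 231.4] 0.89 [476.22 185.   144.  ]
1435
[475.81 186.07 147.98] [[469.76 145.01 146.13]
 [475.83 186.67 148.03]
 [481.54 223.8  149.6 ]]
((475.8036193847656, 184.1234130859375), (80.15687561035156, 7.3722100257873535), 85.45159149169922)
```

View pics/w2.png

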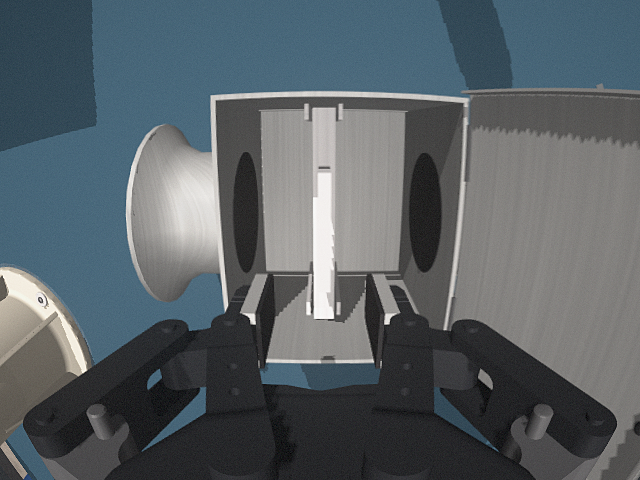

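The handle is confirmed at (476, 184.5, 144); in the picture it is at (324,231), centred between the fingers. I'll go down and pinch it at 30 N.

Request:
{"fn": "play_rows", "kwargs": {"steps": [{"delta_pos":[0.1,0.3,2.5],"yaw":0,"jaw":45},{"delta_pos":[0.1,0.3,5.5],"yaw":0,"jaw":45},{"delta_pos":[0.1,0.3,8.5],"yaw":0,"jaw":45},{"delta_pos":[0.1,0.3,10.6],"yaw":0,"jaw":45},{"delta_pos":[0.1,0.3,10.6],"yaw":0,"jaw":25},{"delta_pos":[0.1,0.3,10.6],"yaw":0,"jaw":0},{"delta_pos":[0.1,0.3,10.6],"yaw":0,"jaw":0},{"delta_pos":[0.1,0.3,10.6],"yaw":0,"jaw":0}], "grip_force": 30}}

```text
clock: 8.55
eef_pos: [480.5, 185.9, 133.0]
tcp_rot: [3.139, -0.001, 1.492]
contact_force: [-2.4, 0.4, 7.4]
opening: 0.085
grasp_force: 32.5
```

Bar held (7.2 mm). I'll ease back 3 mm toward centre and draw it straight up.

Request:
{"fn": "play_rows", "kwargs": {"steps": [{"delta_pos":[0,-0.3,0],"yaw":0,"jaw":0},{"delta_pos":[0,-0.3,-0.5],"yaw":0,"jaw":0},{"delta_pos":[0,-0.3,-1.5],"yaw":0,"jaw":0},{"delta_pos":[0,-0.3,-3],"yaw":0,"jaw":0},{"delta_pos":[0,-0.3,-4.5],"yaw":0,"jaw":0},{"delta_pos":[0,-0.3,-6],"yaw":0,"jaw":0},{"delta_pos":[0,-0.3,-7.5],"yaw":0,"jaw":0},{"delta_pos":[0,-0.3,-9],"yaw":0,"jaw":0}]}}

```text
clock: 9.35
eef_pos: [476.5, 185.6, 222.5]
tcp_rot: [3.141, -0.0, 1.492]
contact_force: [-0.1, -0.2, -3.3]
opening: 0.083
grasp_force: 30.4
```

Request:
{"fn": "play_rows", "kwargs": {"steps": [{"delta_pos":[0,0,-1.5],"yaw":0,"jaw":0},{"delta_pos":[0,0,-3],"yaw":0,"jaw":0},{"delta_pos":[0,0,-4.5],"yaw":0,"jaw":0},{"delta_pos":[0,0,-6],"yaw":0,"jaw":0},{"delta_pos":[0,0,-7.5],"yaw":0,"jaw":0},{"delta_pos":[0,0,-9],"yaw":0,"jaw":0},{"delta_pos":[0,0,-10],"yaw":0,"jaw":0},{"delta_pos":[0,0,-10],"yaw":0,"jaw":0}]}}

```text
clock: 10.15
eef_pos: [477.1, 185.8, 322.9]
tcp_rot: [3.139, -0.001, 1.492]
contact_force: [1.0, -0.3, -3.8]
opening: 0.084
grasp_force: 30.4
```

```bash
python3 - <<'E'
from h import *
delta([471,-214.5,325],1.493)
delta([471,-214.5,245],np.pi/2+.215)
im,d=vision.grab_frame("scene");cv2.imwrite("pics/s3.png",im[...,::-1])
P=cloud("scene",d);
for n in("filter_handle","filter_mid","filter_foot_l","filter_foot_r","flap_grip"):
    for o in vision.landmark_of("scene",n)[:1]:
        u,v=o["uv"];print(n,np.round(o["uv"]),round(o["conf"],2),P[int(v),int(u)])
E
```

```text
now [477.1 185.8 322.9] [ 3.139e+00 -1.000e-03  1.492e+00] clock 10.15 F [ 1.  -0.3 -3.8] open 0.084 grip 30.4335880279541
delta cm [-39.95   2.55  -0.26] yaw -0.001
now [477.1 185.8 322.9] [ 3.139e+00 -1.000e-03  1.492e+00] clock 10.15 F [ 1.  -0.3 -3.8] open 0.084 grip 30.4335880279541
delta cm [-39.96   2.53   7.74] yaw -0.294
filter_handle [406. 191.] 0.68 [491.08875379 178.92584573 354.55608671]
filter_mid [405. 219.] 0.71 [473.72627539 179.95189494 249.28016968]
filter_foot_l [433. 242.] 0.86 [491.62667397 264.23702347 203.86869888]
filter_foot_r [433. 242.] 0.86 [491.62667397 264.23702347 203.86869888]
flap_grip [388. 258.] 0.56 [656.1962437  175.70013073 288.42405047]
```

View pics/s3.png

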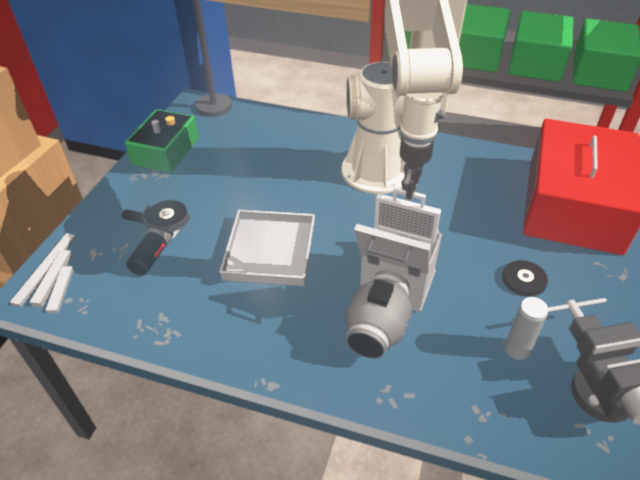

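The scene view shows the filter clear of the box at (407,215), with the flap still open behind it. I'll carry it gently to the tray.

Request:
{"fn": "play_rows", "kwargs": {"steps": [{"delta_pos":[-0.7,0,0],"yaw":0,"jaw":0},{"delta_pos":[-2,0,0],"yaw":0,"jaw":0},{"delta_pos":[-4,0.2,0],"yaw":0,"jaw":0},{"delta_pos":[-6.5,0.4,0],"yaw":0,"jaw":0},{"delta_pos":[-9,0.6,0],"yaw":0,"jaw":0},{"delta_pos":[-11.5,0.8,0],"yaw":0,"jaw":0},{"delta_pos":[-14,1,0],"yaw":0,"jaw":0},{"delta_pos":[-16.5,1.2,0],"yaw":0,"jaw":0}]}}

```text
clock: 11.25
eef_pos: [474.8, 18.3, 321.0]
tcp_rot: [-3.142, 0.0, 1.492]
contact_force: [0.3, 0.5, -3.7]
opening: 0.081
grasp_force: 30.4
```

Request:
{"fn": "play_rows", "kwargs": {"steps": [{"delta_pos":[-2.5,0.2,0],"yaw":-0.03,"jaw":0},{"delta_pos":[-5,0.4,0],"yaw":-0.07,"jaw":0},{"delta_pos":[-7.5,0.6,0],"yaw":-0.11,"jaw":0},{"delta_pos":[-10,0.8,0],"yaw":-0.15,"jaw":0},{"delta_pos":[-12.5,1,0],"yaw":-0.19,"jaw":0},{"delta_pos":[-15,1.1,0],"yaw":-0.23,"jaw":0},{"delta_pos":[-17.5,1.2,0],"yaw":-0.26,"jaw":0},{"delta_pos":[-19.5,1.3,0],"yaw":-0.29,"jaw":0}]}}

```text
clock: 12.05
eef_pos: [471.9, -177.3, 321.0]
tcp_rot: [-3.141, 0.0, 1.782]
contact_force: [0.8, -0.5, -4.3]
opening: 0.086
grasp_force: 30.4
```

```bash
python3 - <<'E'
from h import *
delta([471,-214.5,247],np.pi/2+.215)
E
```

```text
now [ 471.9 -177.3  321. ] [-3.141  0.     1.782] clock 12.05 F [ 0.8 -0.5 -4.3] open 0.086 grip 30.405015349388123
delta cm [-3.61 -0.87  7.4 ] yaw -0.004
```

Request:
{"fn": "play_rows", "kwargs": {"steps": [{"delta_pos":[-1.5,-0.3,0.5],"yaw":0,"jaw":0},{"delta_pos":[-2.7,-0.6,1.7],"yaw":0,"jaw":0},{"delta_pos":[-3.4,-0.8,3.2],"yaw":0,"jaw":0},{"delta_pos":[-3.6,-0.9,4.7],"yaw":0,"jaw":0},{"delta_pos":[-3.6,-0.9,6.2],"yaw":0,"jaw":0},{"delta_pos":[-3.6,-0.9,7.1],"yaw":0,"jaw":0},{"delta_pos":[-3.6,-0.9,7.4],"yaw":0,"jaw":0},{"delta_pos":[-3.6,-0.9,7.4],"yaw":0,"jaw":0}]}}

```text
clock: 12.85
eef_pos: [471.5, -212.2, 246.6]
tcp_rot: [-3.141, -0.001, 1.782]
contact_force: [-0.5, 0.3, -3.8]
opening: 0.082
grasp_force: 30.4
```

Request:
{"fn": "play_rows", "kwargs": {"steps": [{"delta_pos":[0,0,0],"yaw":0,"jaw":0},{"delta_pos":[0,0,0],"yaw":0,"jaw":0},{"delta_pos":[0,0,0],"yaw":0,"jaw":0},{"delta_pos":[0,0,0],"yaw":0,"jaw":0},{"delta_pos":[0,0,0],"yaw":0,"jaw":0},{"delta_pos":[0,0,0],"yaw":0,"jaw":0},{"delta_pos":[0,0,0],"yaw":0,"jaw":0},{"delta_pos":[0,0,0],"yaw":0,"jaw":0}]}}

```text
clock: 13.65
eef_pos: [471.6, -212.3, 247.0]
tcp_rot: [-3.142, -0.0, 1.782]
contact_force: [-0.1, 0.1, -3.9]
opening: 0.086
grasp_force: 30.4
```

```bash
python3 - <<'E'
from h import *
np.set_printoptions(precision=1,suppress=True)
delta([471,-214.5,247],np.pi/2+.215)
im,d=vision.grab_frame("scene");cv2.imwrite("pics/s4.png",cv2.resize(im[120:360,150:470,::-1],(800,600)))
P=cloud("scene",d)
for n in("filter_mid","filter_foot_l","filter_foot_r","flap_grip"):
    for o in vision.landmark_of("scene",n)[:1]:
        u,v=o["uv"];print(n,np.round(o["uv"]),round(o["conf"],2),P[int(v),int(u)])
o=vision.cut_out("scene","filter_mid")
if o:
    q=P[o[0]["region"]&(d>0)];q=q[(q[:,2]>60)&(abs(q[:,0]-471)<40)]
    print("plate",o[0]["conf"],np.percentile(q,[1,50,99],axis=0))
    c=q.mean(0);n=np.linalg.svd(q-c,full_matrices=False)[2][2];print("normal",n)
    # lower edge z along y
    for y in range(-290,-135,20):
        s=q[abs(q[:,1]-y)<10]
        if len(s): print(y,np.percentile(s[:,2],[1,99]))
E
```

```text
now [ 471.6 -212.3  247. ] [-3.1 -0.   1.8] clock 13.65 F [-0.1  0.1 -3.9] open 0.086 grip 30.421922206878662
delta cm [-0.2 -0.1  0. ] yaw -0.004
filter_mid [264. 209.] 0.69 [ 470.2 -219.5  169.6]
filter_foot_l [237. 219.] 0.78 [ 396.5 -350.2   27.3]
filter_foot_r [237. 219.] 0.78 [ 396.5 -350.2   27.3]
flap_grip [387. 258.] 0.57 [573.4 162.6 195. ]
plate 0.81 [[ 451.4 -290.7  119.1]
 [ 472.6 -212.3  182.2]
 [ 495.1 -134.5  263.9]]
normal [-1.  -0.2  0. ]
-290 [120.2 227.9]
-270 [121.6 227.3]
-250 [118.6 261.6]
-230 [119.  265.6]
-210 [117.3 228.2]
-190 [118.7 264.8]
-170 [120.8 262.9]
-150 [119.2 228.7]
```

View pics/s4.png

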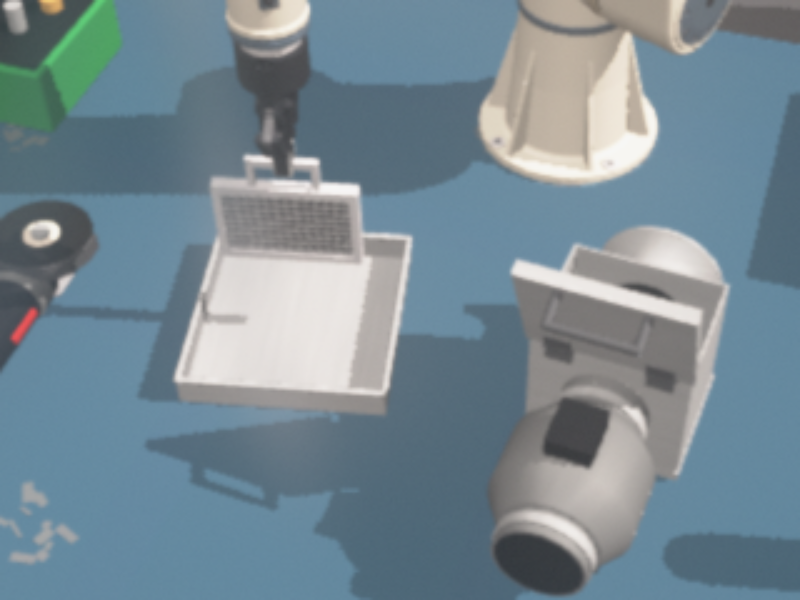

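The plate hangs upright and level at (285,220) in the crop. Its lower edge is at z≈118 mm, well inside the tray outline, and the flap is still open. I'm handing it in.

```bash
python3 -c "
from rig import r
print(r.sign_off())"
```

```text
the job is handed in; nothing more can be done
None
```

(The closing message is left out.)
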